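# Set up a chromatograph run

## Robot

A 6-joint arm with a two-finger parallel gripper is mounted at the origin on the work surface. World frame = base frame: x ahead of the robot, y to its left, z up, the work surface at z = 0. Lengths are in m, angles in rad, forces in N, time in s.
With the tool pointing down it reaches from about 0.325 to 0.775 m from the base axis. Payload 9.3 kg.
Tool frame: the origin (TCP) lies on the centre line of the jaws, within the pads' length; the fingertips stand 14 mm ahead of it and the grasp point (between the pads) lies 5 mm behind it (r.tip_extent is the y of the fingertips in the tool frame, in m); y points along the fingers, z is the direction in which the jaws open and shut, and the axes are right-handed (so a half turn about y gives the same grasp; the last joint's range is limited). The gripper opens to 85 mm and grips with 20 to 120 N. Pads are 22 mm wide; open, the fingers measure 114 mm over their backs; the gripper's body (76 mm by 85 mm) begins 54 mm behind the grasp point. The pads swing forward as they close: fully open they stand 13 mm farther back than shut.
Start: joints at [0.989, 0.259, 0.021, 1.334, 0, 1.418], TCP at [0.229, 0.5, 0.245] pointing down, gripper open.
Joint ranges: [-3.04, 3.04], [-0.91, 1.82], [-1.04, 1.36], [-1.92, 1.95], [-1.52, 1.45], [-3.14, 3.14]. Speed limits (rad/s): [2.22, 2.22, 2.79, 3.14, 3.14, 3.14].

## Interface

Orientations are given as a rotation vector (axis times angle).
In Python, from workcell import r, camera, finder gives the robot as it stands.
- The arm moves only by the tool move_arm, never from a script. Its argument "plan" is one flat list of numbers, 7 for each row, row after row: the turn, a rotation vector about the world's x, y, z in rad, then the shift along the world's x, y, z in cm, then the opening, from -1 (shut) to 1 (fully open). A call has 1 to 20 rows; each row is the pose to reach, as a shift and turn from the pose commanded when the call began; what a row does not reach only later rows make up. A row lasts 1/12 s, in which the tool goes at most 41.7 mm and 7.16 degrees, less where a joint would pass 70% of its speed; a pose out of reach is approached as far as the arm can. A call with a gripper value outside its range is refused whole. The fingers move at their own pace and stop on an object; the grip force is fixed at half the most. Time passes only in rows, so rows that repeat a pose let the fingers close. It gives the time, the measured TCP pose, the force and the opening at its end, in the units of the state.
- r.sense(): the state, without advancing time (a new reading comes with each control period).
- camera(name): name is "scene" or "side" or "wrist"; returns a dict with "image" (420x560x3 uint8, red, green, blue), "fx", "fy", "cx", "cy" (pixels), "D" ([k1, k2, p1, p2, k3] as OpenCV has them; the pictures are not rectified), "rvec" (rotation vector, rad) and "tvec" (3), from world to camera coordinates, as OpenCV has them. Camera axes: x right, y down, z forward; pixel columns grow to the right and rows downward; lengths in m; the calibration is good to about 2 mm. A picture is of the moment at which its call begins. There is no depth.
- r.sign_off(): hands the job in, once; it reports no verdict.
Trained networks look in a picture, given as the dict that the camera call returned (one of the last four; its "shot" number tells which), for a name from the list of things; names that differ only in an ending like _2 or _b are one class to them, and where a whole thing is asked for, a point or a joint stands for the part that bears it (a point fixed in the world has none). Each returns a list of dicts, best first, with "score" (0 to 1); they miss things now and then, are a little off and sometimes report something else, mostly with a low value. They report only what shows in the picture. A call takes as long as a camera call.
- finder.boxes_of(thing, picture): "rect" ([left, top, width, height] in pixels, round what is visible of it).
- finder.outline_of(thing, picture): "mask" (420x560 bool, what is visible of it) and "rect" ([left, top, width, height] in pixels, round what is visible of it).
The state is a dict: "time": time; "qpos": joint angles; "qd": joint speeds; "joint_efforts": joint torques, N m; "eef_pos": TCP position; "tool_rot": TCP orientation; "ft_force": force on the tool from outside, world axes, zero at the start; "ft_torque": the same for the moment, N m; "gripper_width": finger opening in m.
Only numpy, scipy, OpenCV 4.12 (cv2) and the standard library are available. Lean on these libraries where they do the work, as an engineer would, in place of code of your own. Each camera call takes 0.05 s, during which the arm holds its last target. There are 200 camera calls.

## Task

Set the chromatograph up for its run: switch the stirrer off by turning its knob fully anticlockwise, and only then lift the steel eluent can off it by the handle and stand it gently, upright, in the free place of the white eluent tray. Stand every carrier that holds vials upright on the floor of the open sample drawer, slide the drawer fully shut, and last of all press the start button right down. Leave the empty carrier and all other things where they stand.

Things in the scene. Friction and masses are not known exactly. Their poses are not given: they have to be found in the camera images.
- vials1_mid (a point): Vial carrier 1: a grey plastic block, 72 mm long (its x), 46 mm wide (its y), with six white-capped vials in two rows, cap tops 36 mm above its foot; a grip fin along its x stands up between the rows in the middle, 10 mm thick, 44 mm long, its top 70 mm above the foot. Weighs 0.14 to 0.28 kg. This point is at its centre, 35 mm above its foot. May be absent.
- vials2_mid (a point): Vial carrier 2: a grey plastic block, 72 mm long (its x), 46 mm wide (its y), with six white-capped vials in two rows, cap tops 36 mm above its foot; a grip fin along its x stands up between the rows in the middle, 10 mm thick, 44 mm long, its top 70 mm above the foot. Weighs 0.14 to 0.28 kg. This point is at its centre, 35 mm above its foot. May be absent.
- vials3_mid (a point): Vial carrier 3: a grey plastic block, 72 mm long (its x), 46 mm wide (its y), with six white-capped vials in two rows, cap tops 36 mm above its foot; a grip fin along its x stands up between the rows in the middle, 10 mm thick, 44 mm long, its top 70 mm above the foot. Weighs 0.14 to 0.28 kg. This point is at its centre, 35 mm above its foot. May be absent.
- vials4_mid (a point): Vial carrier 4: a grey plastic block, 72 mm long (its x), 46 mm wide (its y), with six white-capped vials in two rows, cap tops 36 mm above its foot; a grip fin along its x stands up between the rows in the middle, 10 mm thick, 44 mm long, its top 70 mm above the foot. Weighs 0.14 to 0.28 kg. This point is at its centre, 35 mm above its foot. May be absent.
- bare_mid (a point): The empty carrier: same block and fin as the vial carriers but with six empty holes and no vials or caps. This point is at its centre, 35 mm above its foot. It stays where it is.
- drawer (a joint): Opening of the sample drawer in m: 0 = shut (front against the module), 0.16 = full travel. It starts open by 0.14 to 0.158. Slides with about 2 N and stays where it is left; fully home means under 6 mm.
- drawer_in (a point): Centre of the sample drawer's inner floor, 18 mm above the bench, moving with the drawer. x points from the drawer's front into the module (the way it shuts), z up. It measures 150 mm along x and 250 mm along y, undivided: room for four carriers side by side, lengths along x. Side and back walls are 30 mm high; the front panel 12 mm thick. When open, nearly all of it is out of the module.
- drawer_front (a point): Middle of the outer face of the drawer's white front panel, 46 mm above the bench; the face is 276 mm wide, from 6 to 86 mm above the bench, and flat (its black strip is 1.5 mm proud). Axes as drawer_in: push it to +x to shut the drawer.
- start (a joint): Travel of the start button in m: 0 = up, 0.005 = right down; it springs back. Counts as pressed above 0.0035. 4 N hold it down.
- start_top (a point): Centre of the top of the start button, a round grey button of 26 mm diameter in a black collar on the module's top near its front, 126 mm above the bench when up; pressed straight down. The module is a low cream box 280 mm deep, 276 mm wide, its top 108 mm and the mouth under it 98 mm above the bench.
- stir_knob (a joint): Angle of the stirrer's knob in rad: 0 = off, against the stop, fully anticlockwise seen from above; grows clockwise, up to 1.5. Starts at 0.7 to 1.2. Off means under 0.15. It turns stiffly enough (0.03 N m) to stay where it is left.
- stir_knob_grip (a point): On the axis of the stirrer's knob at the height to grip it, 97 mm above the bench. The knob is a black disc of 44 mm diameter (its top 74 mm above the bench) with an upright bar grip along this point's x (it turns with the knob): 42 mm long, 14 mm thick, its top 104 mm above the bench.
- stir_plate (a point): Centre of the top of the stirrer's round plate (144 mm diameter, 70 mm above the bench) where the eluent can stands at the start. Its x points from the knob to the plate; the knob's axis lies 135 mm to -x. The stirrer's cream housing is 260 by 160 mm, its deck 60 mm above the bench.
- can_grip (a point): Middle of the handle bar of the eluent can: a closed stainless steel can of 96 mm diameter, 125 mm high with its lid; the black handle is a fixed arch over the lid, its bar of 12 mm diameter running along this point's y (straight for 58 mm), the bar's axis 165 mm above the can's foot and 40 mm above the lid. The can weighs 0.45 to 0.7 kg. This point is on the bar's axis.
- can: The eluent can; origin at the centre of its underside, z up along its axis.
- tray: The white eluent tray, fixed; origin under its centre, at bench height; its floor is 4 mm above the bench. The tray is 140 mm along its x, 264 mm along its y, with a 4 mm thick rim, 14 mm above the bench. It has two places, 62 mm to +y and to -y of this point; one of them is taken by a reagent bottle, the other is free for the can.
- bottle_left: Clear glass reagent bottle with a blue cap, 74 mm diameter, 140 mm high, standing in the +y place of the tray; origin at its foot. Absent when the other one is there.
- bottle_right: The same kind of bottle, standing in the -y place of the tray; origin at its foot. Absent when the other one is there.
- bottle_bench: A larger glass reagent bottle, 86 mm diameter, 180 mm high, on the bench. Stays.
- flask: Conical glass flask, 72 mm diameter, 104 mm high. Stays.
- syringe: Plastic syringe lying on the bench, 150 mm long. Stays.
- tip_box: Box of pipette tips, 122 by 82 by 62 mm. Stays.

How it is judged:
On the way, in this order (a step that is already met when the one before it is completed fails the run):
1. the stirrer is switched off while the can still stands on its plate (value of joint stir_knob below 0.15 rad and distance between can and stir_plate below 0.05 m and z of can in the frame of stir_plate below 0.008 m), for 0.1 s.
2. with the stirrer off, the can in the tray, all vial carriers in the drawer and the drawer shut, the start button is pressed (x of can in the frame of tray between -0.03 and 0.03 m and y of can in the frame of tray between -0.09 and 0.09 m and z of can in the frame of tray between -0.002 and 0.012 m and angle between can's own z axis and vertical below 0.06 rad and value of joint stir_knob below 0.15 rad and value of joint drawer below 0.006 m and x of vials1_mid in the frame of drawer_in between -0.05 and 0.05 m and y of vials1_mid in the frame of drawer_in between -0.115 and 0.115 m and z of vials1_mid in the frame of drawer_in between 0.025 and 0.045 m and angle between each of vials1_mid, vials2_mid, vials3_mid, vials4_mid's own z axis and vertical below 0.15 rad and x of vials2_mid in the frame of drawer_in between -0.05 and 0.05 m and y of vials2_mid in the frame of drawer_in between -0.115 and 0.115 m and z of vials2_mid in the frame of drawer_in between 0.025 and 0.045 m and x of vials3_mid in the frame of drawer_in between -0.05 and 0.05 m and y of vials3_mid in the frame of drawer_in between -0.115 and 0.115 m and z of vials3_mid in the frame of drawer_in between 0.025 and 0.045 m and x of vials4_mid in the frame of drawer_in between -0.05 and 0.05 m and y of vials4_mid in the frame of drawer_in between -0.115 and 0.115 m and z of vials4_mid in the frame of drawer_in between 0.025 and 0.045 m and value of joint start above 0.0035 m), for 0.05 s.
At the end, for the whole second after the job is handed in: The stirrer's knob is off (under 0.15 rad), the can stands upright (within 3.5 degrees) on the floor of the tray, every carrier with vials stands upright (within 8 degrees) on the drawer's floor, the drawer is shut to within 6 mm, and the start button was pressed at least 3.5 mm after all that (x of can in the frame of tray between -0.03 and 0.03 m and y of can in the frame of tray between -0.09 and 0.09 m and z of can in the frame of tray between -0.002 and 0.012 m and angle between can's own z axis and vertical below 0.06 rad and value of joint stir_knob below 0.15 rad and value of joint drawer below 0.006 m and x of vials1_mid in the frame of drawer_in between -0.05 and 0.05 m and y of vials1_mid in the frame of drawer_in between -0.115 and 0.115 m and z of vials1_mid in the frame of drawer_in between 0.025 and 0.045 m and angle between each of vials1_mid, vials2_mid, vials3_mid, vials4_mid's own z axis and vertical below 0.15 rad and x of vials2_mid in the frame of drawer_in between -0.05 and 0.05 m and y of vials2_mid in the frame of drawer_in between -0.115 and 0.115 m and z of vials2_mid in the frame of drawer_in between 0.025 and 0.045 m and x of vials3_mid in the frame of drawer_in between -0.05 and 0.05 m and y of vials3_mid in the frame of drawer_in between -0.115 and 0.115 m and z of vials3_mid in the frame of drawer_in between 0.025 and 0.045 m and x of vials4_mid in the frame of drawer_in between -0.05 and 0.05 m and y of vials4_mid in the frame of drawer_in between -0.115 and 0.115 m and z of vials4_mid in the frame of drawer_in between 0.025 and 0.045 m and value of joint start below 0.002 m); the robot touches nothing.
It fails at once if the can is tipped more than 40 degrees (angle between can's own z axis and vertical above 0.7 rad).
It fails at once if the can is dropped or slammed (over 80 N) onto the tray (contact force between can and tray above 80 N).
It fails at once if the empty carrier or a bystander is moved more than 50 mm (distance of any of bare_mid, bottle_left, bottle_right, bottle_bench, flask, syringe, tip_box from where it was at the start of the episode above 0.05 m).
It fails at once if a bottle or the flask is knocked over (angle between any of bottle_left, bottle_right, bottle_bench, flask's own z axis and vertical above 0.5 rad).
Of bottle_left, bottle_right only 1 to 1 are there at a start; the rules pass over those that are not, and their reading is None.
Of vials1, vials2, vials3, vials4 only 2 to 4 are there at a start; the rules pass over those that are not, and their reading is None.
At some moment in a run one of vials1, vials2, vials3, vials4 may be knocked a few centimetres aside while the robot is not near it.
It also fails if it takes over 210 s, if anything falls off the work surface, if the arm or the gripper's body presses on something with over 40 N, if the wrist force passes 120 N, or if a joint passes its speed limit or range.

## Working session

There is one attempt and no reset: what is moved stays moved. The work goes in short steps, Python scripts to look and compute and a tool call to move; the robot and the scene stay as the last step left them, time stands still between calls to the robot, and variables do not carry over. Pictures are saved under pics/ and viewed, about 12 in all and at most 16, crops included, and the job is handed in when it is done.

Besides the shell and the picture viewer there is one more tool, called after "Request:" as name(argument=value, ...) on one line, values as JSON. move_arm: Moves the arm, as the interface text tells. Its arguments: {"type":"object","properties":{"plan":{"type":"array","items":{"type":"number"}}},"required":["plan"]}

```bash
mkdir -p pics; ls; cat > h.py <<'E'
import numpy as np, cv2
from workcell import r, camera, finder
def K(p): return np.array([[p['fx'],0,p['cx']],[0,p['fy'],p['cy']],[0,0,1.]])
def ray(p,uv):
    uv=np.array(uv,float).reshape(-1,1,2)
    n=cv2.undistortPoints(uv,K(p),np.array(p['D'])).reshape(-1,2)
    R=cv2.Rodrigues(np.array(p['rvec'],float))[0]; t=np.array(p['tvec'],float).ravel()
    return -R.T@t, np.c_[n,np.ones(len(n))]@R
def onz(p,uv,z):
    c,d=ray(p,uv); return c+d*((z-c[2])/d[:,2:3])
def proj(p,X):
    return cv2.projectPoints(np.array(X,float).reshape(-1,1,3),np.array(p['rvec'],float),np.array(p['tvec'],float),K(p),np.array(p['D']))[0].reshape(-1,2)
def save(p,n): cv2.imwrite('pics/'+n,p['image'][:,:,::-1])
E
python3 - <<'E'
from h import *
np.set_printoptions(precision=3,suppress=True)
for n in ("scene","side"):
    p=camera(n); save(p,n+'0.png'); c,_=ray(p,[[280,210]]); print(n,c)
    for t in ["vials1_mid","bare_mid","stir_knob","stir_plate","can","tray","bottle_left","bottle_bench","flask","syringe","tip_box","drawer_front","drawer","start_top","start"]:
        try: print(t,[(round(b['score'],2),[int(v) for v in b['rect']]) for b in finder.boxes_of(t,p) if b['score']>.3][:6])
        except Exception as e: print(t,e)
s=r.sense(); print(s['time'],s['eef_pos'],s['tool_rot'],s['qpos'],s['ft_force'],s['gripper_width'])
E
```

```text
pics
scene [0.97  0.743 0.72 ]
vials1_mid [(0.56, [215, 174, 25, 52])]
bare_mid []
stir_knob [(0.56, [331, 253, 139, 87])]
stir_plate [(0.93, [231, 159, 83, 42])]
can [(0.86, [247, 117, 28, 57])]
tray [(0.97, [197, 204, 67, 64])]
bottle_left [(0.72, [292, 233, 32, 30])]
bottle_bench [(0.84, [183, 136, 24, 59])]
flask [(0.77, [177, 254, 31, 48])]
syringe [(0.7, [329, 217, 27, 31])]
tip_box [(0.59, [196, 295, 63, 72])]
drawer_front [(0.89, [334, 251, 140, 93])]
drawer [(0.66, [334, 251, 136, 94])]
start_top [(0.55, [324, 295, 16, 14])]
start []
side [ 0.148 -0.899  0.903]
vials1_mid []
bare_mid [(0.86, [259, 263, 27, 28]), (0.64, [180, 174, 84, 55])]
stir_knob [(0.85, [248, 308, 15, 21])]
stir_plate [(0.75, [228, 297, 118, 91]), (0.32, [178, 170, 84, 58])]
can [(0.89, [286, 277, 41, 77])]
tray [(0.72, [296, 236, 67, 71])]
bottle_left [(0.51, [368, 292, 41, 61]), (0.45, [258, 260, 29, 32])]
bottle_bench [(0.65, [368, 291, 43, 64])]
flask [(0.75, [285, 277, 43, 77]), (0.67, [335, 196, 18, 32])]
syringe [(0.61, [221, 251, 12, 31])]
tip_box []
drawer_front [(0.88, [178, 172, 90, 55])]
drawer [(0.75, [178, 174, 85, 54])]
start_top []
start []
1.6 [0.229 0.5   0.245] [-1.544  0.336 -0.336] [0.989 0.259 0.021 1.334 0.    1.418] [-0.015 -0.417  0.371] 0.08544093247379242
```

View pics/scene0.png

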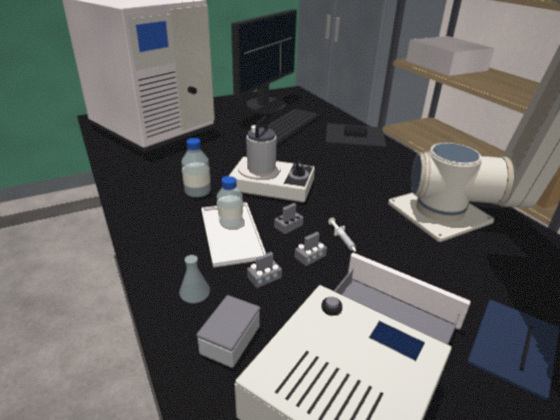

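View pics/side0.png

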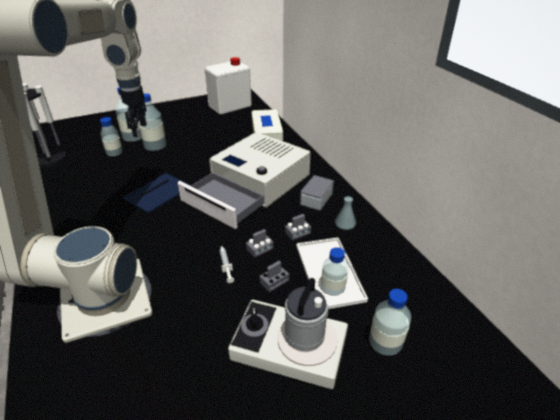

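```bash
python3 - <<'E'
import cv2
a=cv2.imread('pics/side0.png')[165:395,170:420]; cv2.imwrite('pics/side0c.png',cv2.resize(a,None,fx=2.6,fy=2.6,interpolation=cv2.INTER_CUBIC))
a=cv2.imread('pics/scene0.png')[110:300,180:380]; cv2.imwrite('pics/scene0c.png',cv2.resize(a,None,fx=3,fy=3,interpolation=cv2.INTER_CUBIC))
E
python3 - <<'E'
from h import *
np.set_printoptions(precision=3,suppress=True)
p=camera("scene"); q=camera("side")
def tri(a,b):
    c1,d1=ray(p,[a]);c2,d2=ray(q,[b]);d1=d1[0];d2=d2[0]
    A=np.c_[d1,-d2]; s=np.linalg.lstsq(A,c2-c1,rcond=None)[0]
    x,y=c1+s[0]*d1,c2+s[1]*d2; return (x+y)/2,np.linalg.norm(x-y)
for n,a,b in [("carA",(265,268),(298,227)),("carB",(311,248),(260,241)),("bare",(289,218),(274,275)),("start",(332,304),(262,170)),("flasktop",(192,259),(348,199)),("capTray",(229,184),(337,255))]:
    print(n,*tri(a,b))
print("drawer front corners (top) scene/side", tri((352,258),(180,183)),tri((466,297),(236,214)))
for t,z in [((256,338),.07),((303,344),.07)]: print(onz(q,[t],z))
print("tray scene corners z.014",onz(p,[(202,208),(245,204),(265,256),(214,263)],.014))
print("tray side",onz(q,[(298,245),(333,238),(366,299),(327,307)],.014))
print("plate scene",onz(p,[(260,170)],.07),"knob",onz(p,[(298,174)],.09))
E
```

```text
carA [0.627 0.033 0.028] 0.0029063222341044336
carB [0.484 0.017 0.031] 0.0020792777069171854
bare [ 0.468 -0.134  0.027] 0.0011832236758017533
start [0.599 0.278 0.119] 0.0024836041536092893
flasktop [0.8   0.014 0.104] 0.002972076014540921
capTray [ 0.616 -0.226  0.13 ] 0.002481918895200408
drawer front corners (top) scene/side (array([0.382, 0.198, 0.137]), np.float64(0.19434970999563636)) (array([0.392, 0.298, 0.037]), np.float64(0.23339080444439883))
[[ 0.332 -0.343  0.07 ]]
[[ 0.427 -0.404  0.07 ]]
tray scene corners z.014 [[ 0.674 -0.312  0.014]
 [ 0.546 -0.277  0.014]
 [ 0.598 -0.023  0.014]
 [ 0.728 -0.053  0.014]]
tray side [[ 0.596 -0.034  0.014]
 [ 0.716 -0.051  0.014]
 [ 0.671 -0.313  0.014]
 [ 0.558 -0.293  0.014]]
plate scene [[ 0.452 -0.367  0.07 ]] knob [[ 0.371 -0.259  0.09 ]]
```

View pics/side0c.png

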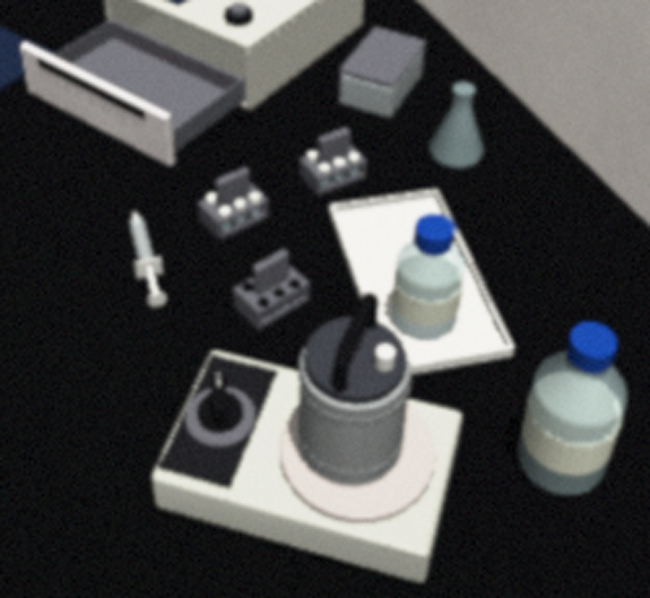

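View pics/scene0c.png

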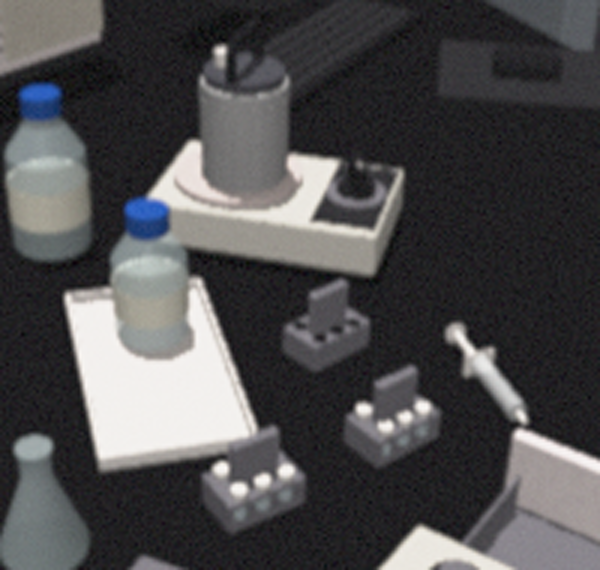

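```bash
python3 - <<'E'
from h import *
np.set_printoptions(precision=3,suppress=True)
from scipy.spatial.transform import Rotation as Ro
p=camera("scene"); q=camera("side"); w=camera("wrist"); s=r.sense()
S=lambda l:[(170+x/2.6,165+y/2.6) for x,y in l]
C=lambda l:[(180+x/3,110+y/3) for x,y in l]
print("deck side",onz(q,S([(215,352),(462,410),(155,477)]),.06))
print("plate side",onz(q,S([(281,450),(435,450),(358,515)]),.07))
print("knobdisc side",onz(q,S([(220,415),(218,378),(222,408)]),.074), "scene",onz(p,C([(357,190)]),.074))
print("knob top side",onz(q,S([(218,376)]),.104), "scene",onz(p,C([(355,162)]),.104))
print("lid side",onz(q,S([(355,362)]),.195),"scene",onz(p,C([(245,72)]),.195))
print("handle side",onz(q,S([(370,300),(342,385)]),.235),"scene",onz(p,C([(232,50),(262,22)]),.235))
for n,a,b in [("A",[(320,143),(350,132)],[(231,440),(277,430)]),("B",[(220,182),(248,172)],[(375,380),(416,368)]),("bare",[(255,264),(288,253)],[(311,292),(347,282)])]:
    print(n,onz(q,S(a),.07),onz(p,C(b),.07))
print("front top side",onz(q,S([(24,48),(174,122)]),.086),"scene",onz(p,[(466,297),(352,258)],.086))
print("start side",onz(q,S([(238,14)]),.126),"scene",onz(p,[(332,304)],.126))
R=Ro.from_rotvec(s['tool_rot']); print("tool axes",R.as_matrix())
c,d=ray(w,[[280,210],[380,210]]); print("wrist cam in tool",R.inv().apply(c-s['eef_pos']),R.inv().apply(d), w['fx'])
E
```

```text
deck side [[ 0.369 -0.224  0.06 ]
 [ 0.56  -0.389  0.06 ]
 [ 0.266 -0.338  0.06 ]]
plate side [[ 0.38  -0.365  0.07 ]
 [ 0.509 -0.423  0.07 ]
 [ 0.414 -0.454  0.07 ]]
knobdisc side [[ 0.342 -0.308  0.074]
 [ 0.356 -0.267  0.074]
 [ 0.347 -0.302  0.074]] scene [[ 0.35  -0.287  0.074]]
knob top side [[ 0.349 -0.288  0.104]] scene [[ 0.35  -0.295  0.104]]
lid side [[ 0.437 -0.391  0.195]] scene [[ 0.446 -0.37   0.195]]
handle side [[ 0.463 -0.365  0.235]
 [ 0.401 -0.436  0.235]] scene [[ 0.474 -0.34   0.235]
 [ 0.413 -0.398  0.235]]
A [[0.606 0.026 0.07 ]
 [0.65  0.03  0.07 ]] [[0.646 0.032 0.07 ]
 [0.607 0.037 0.07 ]]
B [[0.465 0.008 0.07 ]
 [0.502 0.011 0.07 ]] [[0.501 0.012 0.07 ]
 [0.46  0.012 0.07 ]]
bare [[ 0.45  -0.135  0.07 ]
 [ 0.49  -0.134  0.07 ]] [[ 0.487 -0.134  0.07 ]
 [ 0.447 -0.135  0.07 ]]
front top side [[0.313 0.364 0.086]
 [0.448 0.121 0.086]] scene [[0.308 0.362 0.086]
 [0.454 0.15  0.086]]
start side [[0.594 0.265 0.126]] scene [[0.603 0.284 0.126]]
tool axes [[ 0.909 -0.     0.416]
 [-0.416  0.     0.909]
 [-0.    -1.     0.   ]]
wrist cam in tool [-0.076 -0.129  0.   ] [[ 0.294  0.956 -0.   ]
 [ 0.294  0.956  0.28 ]] 358.4471079984469
```

Request:
move_arm(plan=[0, 0, 0, 22, -40, 5.5, 1, 0, 0, 0, 22, -40, 5.5, 1, 0, 0, 0, 22, -40, 5.5, 1, 0, 0, 0, 22, -40, 5.5, 1, 0, 0, 0, 22, -40, 5.5, 1, 0, 0, 0, 22, -40, 5.5, 1, 0, 0, 0, 22, -40, 5.5, 1, 0, 0, 0, 22, -40, 5.5, 1, 0, 0, 0, 22, -40, 5.5, 1, 0, 0, -0.14, 22, -40, 5.5, 1, 0, 0, -0.28, 20, -50, 5.5, 1, 0, 0, -0.28, 20, -50, 5.5, 1, 0, 0, -0.28, 20, -50, 5.5, 1, 0, 0, -0.28, 20, -60, 5.5, 1, 0, 0, -0.28, 20, -60, 5.5, 1, 0, 0, -0.28, 20, -60, 5.5, 1, 0, 0, -0.28, 20, -60, 5.5, 1])

```text
time: 3.27
eef_pos: [0.4287, -0.1043, 0.3]
tool_rot: [-1.499, 0.558, -0.559]
ft_force: [0.5, 0.7, -0.3]
gripper_width: 0.0854
```

Request:
move_arm(plan=[0, 0, 0, -4.5, -23, 0, 1, 0, 0, 0, -4.5, -23, 0, 1, 0, 0, 0, -4.5, -23, 0, 1, 0, 0, 0, -4.5, -23, 0, 1, 0, 0, 0, -4.5, -23, 0, 1, 0, 0, 0, -4.5, -23, 0, 1, 0, 0, 0, -4.5, -23, 0, 1, 0, 0, 0, -4.5, -23, 0, 1])

```text
time: 3.93
eef_pos: [0.3833, -0.3307, 0.2997]
tool_rot: [-1.497, 0.557, -0.556]
ft_force: [-0.8, -0.1, 0.4]
gripper_width: 0.0854
```

```bash
python3 - <<'E'
from h import *
w=camera("wrist"); save(w,"w1.png"); s=r.sense(); print(s['time'],s['eef_pos'],s['tool_rot'])
for t in ["can_grip","can","stir_knob","stir_knob_grip","stir_plate"]:
    print(t,[(round(b['score'],2),[int(v) for v in b['rect']]) for b in finder.boxes_of(t,w)][:3])
import pickle; pickle.dump(w,open('w1.pkl','wb'))
E
```

```text
3.9833 [ 0.38358098 -0.32963408  0.30002488] [-1.4978172   0.55577151 -0.5547609 ]
can_grip [(0.66, [209, 209, 129, 160])]
can [(0.69, [212, 207, 124, 159])]
stir_knob [(0.67, [251, 108, 44, 45])]
stir_knob_grip [(0.66, [250, 105, 45, 48]), (0.4, [310, 334, 71, 69])]
stir_plate [(0.6, [253, 106, 43, 46]), (0.5, [534, 0, 25, 63])]
```

View pics/w1.png

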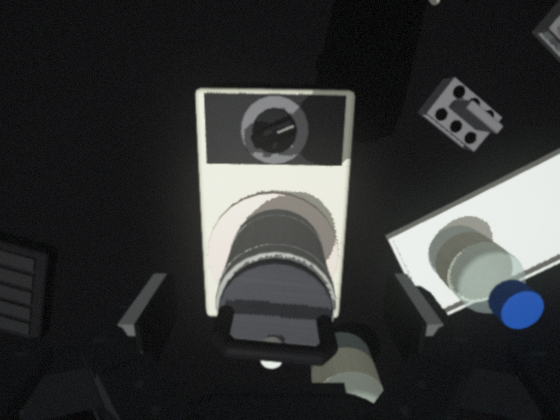

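```bash
python3 - <<'E'
from h import *
import pickle; w=pickle.load(open('w1.pkl','rb'))
im=w['image'][:,:,::-1]
a=cv2.resize(im[90:170,225:325],None,fx=6,fy=6,interpolation=cv2.INTER_CUBIC)
b=cv2.resize(im[300:380,200:360],None,fx=4,fy=4,interpolation=cv2.INTER_CUBIC)
a=np.clip(a.astype(float)*1.8,0,255); b=np.clip(b.astype(float)*2.,0,255)
o=np.zeros((a.shape[0]//1+0,1,3)); 
a=cv2.resize(a,(400,320)); b=cv2.resize(b,(400,200))
cv2.imwrite('pics/w1c.png',np.vstack([a,b]))
E
```

```text
[ WARN:0@0.614] global loadsave.cpp:1063 imwrite_ Unsupported depth image for selected encoder is fallbacked to CV_8U.
```

View pics/w1c.png

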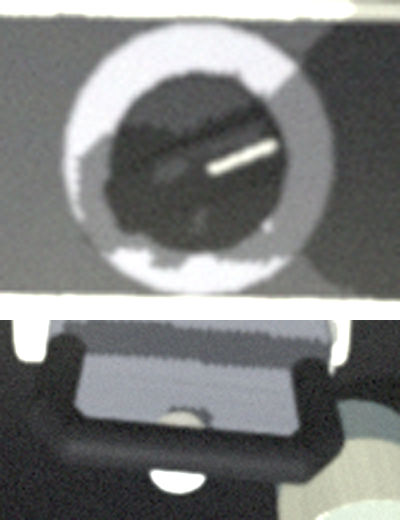

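```bash
python3 - <<'E'
from h import *
np.set_printoptions(precision=4,suppress=True)
import pickle; w=pickle.load(open('w1.pkl','rb'))
P=onz(w,[(277,132.5),(294,126.3)],.104); print("pointer",P, np.degrees(np.arctan2(*(P[1]-P[0])[[1,0]])))
print("ring c",onz(w,[(274.5,130)],.061),"disc",onz(w,[(274.5,130.5)],.074))
H=onz(w,[(228,348),(322,356),(275,352)],.235); print("handle",H,np.degrees(np.arctan2(*(H[0]-H[1])[[1,0]])))
D=onz(w,[(197,90),(354,92),(341,318),(208,316)],.06); print("deck",D)
for a,b in [(0,1),(1,2),(0,3)]: print(np.linalg.norm(D[a]-D[b]),np.degrees(np.arctan2(*(D[b]-D[a])[[1,0]])))
E
```

```text
pointer [[ 0.3449 -0.3008  0.104 ]
 [ 0.3506 -0.2858  0.104 ]] 69.02661167889289
ring c [[ 0.3439 -0.3037  0.061 ]] disc [[ 0.3436 -0.3032  0.074 ]]
handle [[ 0.4197 -0.4062  0.235 ]
 [ 0.4643 -0.364   0.235 ]
 [ 0.4419 -0.3852  0.235 ]] -136.59440558242028
deck [[ 0.2649 -0.336   0.06  ]
 [ 0.3671 -0.2203  0.06  ]
 [ 0.5613 -0.3875  0.06  ]
 [ 0.4557 -0.5059  0.06  ]]
0.1543768418306534 48.54920108416961
0.25628719461186156 -40.725881296609096
0.25552889281157665 -41.685099742651474
```

Request:
move_arm(plan=[0, 0, -0.12, -2, 1.4, 0, 1, 0, 0, -0.24, -4, 2.7, 0, 1, 0, 0, -0.36, -4, 2.7, 0, 1, 0, 0, -0.48, -4, 2.7, 0, 1, 0, 0, -0.6, -4, 2.7, 0, 1, 0, 0, -0.72, -4, 2.7, -3, 1, 0, 0, -0.84, -4, 2.7, -6, 1, 0, 0, -0.96, -4, 2.7, -9, 1, 0, 0, -1.08, -4, 2.7, -12, 1, 0, 0, -1.2, -4, 2.7, -14, 1, 0, 0, -1.23, -4, 2.7, -16, 1, 0, 0, -1.23, -4, 2.7, -18, 1, 0, 0, -1.23, -4, 2.7, -19.5, 1, 0, 0, -1.23, -4, 2.7, -20.7, 1, 0, 0, -1.23, -4, 2.7, -20.7, 0.2, 0, 0, -1.23, -4, 2.7, -20.7, -0.3, 0, 0, -1.23, -4, 2.7, -20.7, -1, 0, 0, -1.23, -4, 2.7, -20.7, -1, 0, 0, -1.23, -4, 2.7, -20.7, -1, 0, 0, -1.23, -4, 2.7, -20.7, -1])

```text
time: 5.9
eef_pos: [0.3443, -0.3034, 0.0941]
tool_rot: [-1.012, 1.473, -1.477]
ft_force: [5.7, -4.3, 13.4]
gripper_width: 0.0127
```

```bash
python3 - <<'E'
from h import *
s=r.sense(); print(s['time'],s['eef_pos'],s['tool_rot'],s['ft_force'],s['ft_torque'],s['gripper_width'])
E
```

```text
5.9 [ 0.34431899 -0.30336999  0.09411624] [-1.01168346  1.47261171 -1.47673669] [ 5.65332971 -4.3057743  13.40730678] [-0.57956776 -0.89778148 -0.1393354 ] 0.012688257326639321
```

Request:
move_arm(plan=[0, 0, 0.06, 0, 0, 0.2, -1, 0, 0, 0.16, 0, 0, 0.2, -1, 0, 0, 0.26, 0, 0, 0.2, -1, 0, 0, 0.36, 0, 0, 0.2, -1, 0, 0, 0.46, 0, 0, 0.2, -1, 0, 0, 0.56, 0, 0, 0.2, -1, 0, 0, 0.66, 0, 0, 0.2, -1, 0, 0, 0.76, 0, 0, 0.2, -1, 0, 0, 0.86, 0, 0, 0.2, -1, 0, 0, 0.96, 0, 0, 0.2, -1, 0, 0, 0.96, 0, 0, 0.2, -1])

```text
time: 6.82
eef_pos: [0.3434, -0.3034, 0.0944]
tool_rot: [-1.435, 0.76, -0.758]
ft_force: [1.7, -7.4, -18.8]
gripper_width: 0.0128
```

```bash
python3 - <<'E'
from h import *
s=r.sense(); print(s['time'],s['eef_pos'],s['tool_rot'],s['ft_force'],s['ft_torque'],s['gripper_width'])
from scipy.spatial.transform import Rotation as Ro
x=Ro.from_rotvec(s['tool_rot']).as_matrix()[:,0]; print(np.degrees(np.arctan2(x[1],x[0])))
E
```

```text
6.8167 [ 0.34339494 -0.30341337  0.09435171] [-1.4352222   0.75954047 -0.7581455 ] [  1.7402867   -7.37041868 -18.77742039] [-1.50107133 -0.32636503  0.01066763] 0.012757633345142034
-55.758350342953875
```

Request:
move_arm(plan=[0, 0, 0.08, 0, 0, 0, -1, 0, 0, 0.16, 0, 0, 0, -1, 0, 0, 0.22, 0, 0, 0, -1, 0, 0, 0.22, 0, 0, 0, -1, 0, 0, 0.22, 0, 0, 0, -1])

```text
time: 7.23
eef_pos: [0.3432, -0.3036, 0.0943]
tool_rot: [-1.489, 0.595, -0.593]
ft_force: [0.2, -7.2, -18.0]
gripper_width: 0.013
```

```bash
cat > st.py <<'E'
from h import *
np.set_printoptions(precision=4,suppress=True)
from scipy.spatial.transform import Rotation as Ro
s=r.sense(); x=Ro.from_rotvec(s['tool_rot']).as_matrix()[:,0]
print(s['time'],s['eef_pos'],'yawx',np.arctan2(x[1],x[0]),np.degrees(np.arctan2(x[1],x[0])),'F',s['ft_force'],'T',s['ft_torque'],s['gripper_width'])
E
python3 st.py
```

```text
7.2333 [ 0.3432 -0.3036  0.0943] yawx -0.7591182958463367 -43.49427450315851 F [  0.2429  -7.2486 -18.049 ] T [-1.6442 -0.1618  0.0284] 0.012990969017008937
```

Request:
move_arm(plan=[0, 0, 0.05, 0, 0, 0, -1, 0, 0, 0.1, 0, 0, 0, -1, 0, 0, 0.12, 0, 0, 0, -1, 0, 0, 0.12, 0, 0, 0, -1, 0, 0, 0.12, 0, 0, 0, -1])

```text
time: 7.65
eef_pos: [0.343, -0.3034, 0.0945]
tool_rot: [-1.512, 0.504, -0.502]
ft_force: [-0.1, -5.1, -14.1]
gripper_width: 0.0127
```

```bash
python3 st.py
```

```text
7.65 [ 0.343  -0.3034  0.0945] yawx -0.6426908203243376 -36.82347153638525 F [ -0.1279  -5.0941 -14.1481] T [-1.1114 -0.0113 -2.1559] 0.012725546532179485
```

Request:
move_arm(plan=[0, 0, 0, 0, 0, 0, 1, 0, 0, 0, 0, 0, 0, 1, 0, 0, 0, 0, 0, 0, 1, 0, 0, 0, 0, 0, 4, 1, 0, 0, 0, 0, 0, 8, 1, 0, 0, 0, 0, 0, 12, 1, 0, 0, 0, 0, 0, 16, 1, 0, 0, 0, 0, 0, 20, 1, 0, 0, 0.12, 0, 0, 22.5, 1, 0, 0, 0.24, 2, -1.6, 22.5, 1, 0, 0, 0.36, 4, -3.2, 22.5, 1, 0, 0, 0.48, 6, -4.8, 22.5, 1, 0, 0, 0.6, 8, -6.5, 22.5, 1, 0, 0, 0.72, 9.8, -8.2, 22.5, 1, 0, 0, 0.84, 9.8, -8.2, 22.5, 1, 0, 0, 0.96, 9.8, -8.2, 22.5, 1, 0, 0, 1.08, 9.8, -8.2, 22.5, 1, 0, 0, 1.2, 9.8, -8.2, 22.5, 1, 0, 0, 1.32, 9.8, -8.2, 22.5, 1, 0, 0, 1.38, 9.8, -8.2, 22.5, 1])

```text
time: 9.32
eef_pos: [0.4419, -0.3846, 0.3207]
tool_rot: [-1.491, -0.586, 0.585]
ft_force: [0.7, 0.1, 0.5]
gripper_width: 0.0853
```

```bash
python3 st.py; python3 - <<'E'
from h import *
w=camera("wrist"); im=np.clip(w['image'][:,:,::-1]*1.6,0,255).astype(np.uint8); cv2.imwrite("pics/w2.png",im)
import pickle; pickle.dump(w,open('w2.pkl','wb'))
E
```

```text
9.3167 [ 0.4419 -0.3846  0.3207] yawx 0.7485325785341062 42.887757578049126 F [0.7396 0.0542 0.5116] T [-0.037   0.009  -0.0443] 0.0852579046121064
```

View pics/w2.png

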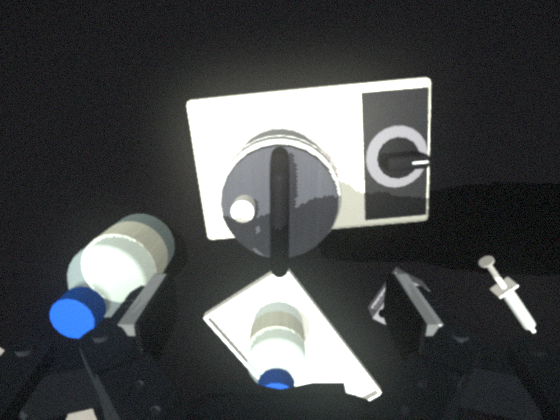

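```bash
python3 - <<'E'
from h import *
np.set_printoptions(precision=4,suppress=True)
import pickle; w=pickle.load(open('w2.pkl','rb'))
print(onz(w,[(280,150),(280,275),(281,212)],.237))
P=onz(w,[(405,163),(429,162)],.104);print(P,np.degrees(np.arctan2(*(P[1]-P[0])[[1,0]])))
D=onz(w,[(188,102),(431,79),(429,217),(207,239)],.06);print(D,np.degrees(np.arctan2(*(D[1]-D[0])[[1,0]])),np.degrees(np.arctan2(*(D[2]-D[3])[[1,0]])))
T=onz(w,[(205,318),(290,270),(381,394)],.014);print(T)
p=camera("scene")
for t in ["tray","bottle_right"]: print(t,[(round(b['score'],2),[int(v) for v in b['rect']]) for b in finder.boxes_of(t,p)][:2])
E
```

```text
[[ 0.4069 -0.416   0.237 ]
 [ 0.467  -0.3602  0.237 ]
 [ 0.4347 -0.3893  0.237 ]]
[[ 0.346  -0.3063  0.104 ]
 [ 0.3291 -0.2897  0.104 ]] 135.57534912122364
[[ 0.4531 -0.505   0.06  ]
 [ 0.2637 -0.3359  0.06  ]
 [ 0.3633 -0.2221  0.06  ]
 [ 0.5583 -0.3921  0.06  ]] 138.23819453285577 138.93287403413981
[[ 0.6736 -0.313   0.014 ]
 [ 0.5372 -0.2769  0.014 ]
 [ 0.5958 -0.0283  0.014 ]]
tray [(0.77, [202, 203, 62, 64])]
bottle_right [(0.6, [214, 173, 27, 49]), (0.26, [329, 215, 27, 36])]
```

Request:
move_arm(plan=[0, 0, 0, -0.4, -0.3, -3, 1, 0, 0, 0, -0.4, -0.3, -6, 1, 0, 0, 0, -0.4, -0.3, -8, 1, 0, 0, 0, -0.4, -0.3, -9, 1, 0, 0, 0, -0.4, -0.3, -9, 1, 0, 0, 0, -0.4, -0.3, -9, 0, 0, 0, 0, -0.4, -0.3, -9, -1, 0, 0, 0, -0.4, -0.3, -9, -1, 0, 0, 0, -0.4, -0.3, -9, -1, 0, 0, 0, -0.4, -0.3, -9, -1, 0, 0, 0, -0.4, -0.3, -8.5, -1, 0, 0, 0, -0.4, -0.3, -8, -1, 0, 0, 0, -0.4, -0.3, -8, -1])

```text
time: 10.6
eef_pos: [0.4378, -0.3879, 0.2412]
tool_rot: [-1.493, -0.58, 0.58]
ft_force: [0.1, 0.7, -5.3]
gripper_width: 0.0099
```

```bash
python3 st.py
```

```text
10.6 [ 0.4378 -0.3879  0.2412] yawx 0.7411837232796175 42.46669918771438 F [ 0.0668  0.6798 -5.3164] T [-0.0133  0.0271  0.0203] 0.009888148110876108
```

Request:
move_arm(plan=[0, 0, 0, 0, 0, 1.5, -1, 0, 0, 0, 0, 0, 3.5, -1, 0, 0, 0, 0, 0, 5.5, -1, 0, 0, 0, 0, 0, 7.5, -1, 0, 0, 0, 0, 0, 9.5, -1, 0, 0, 0, 0, 0, 10.5, -1, 0, 0, 0, 0.5, 1, 10.5, -1, 0, 0, 0, 1, 3, 10.5, -1, 0, 0, 0, 2, 5, 10.5, -1, 0, 0, 0, 3, 7, 10.5, -1, 0, 0, 0, 4, 9, 10.5, -1, 0, 0, 0, 5, 11, 10.5, -1, 0, 0, 0, 6.5, 13, 10.5, -1, 0, 0, 0, 8, 15, 10.5, -1, 0, 0, 0, 9.5, 17, 10.5, -1, 0, 0, 0, 11, 19, 10.5, -1, 0, 0, 0, 12.5, 21, 10.5, -1, 0, 0, 0, 14, 22.5, 10.5, -1, 0, 0, 0, 15, 23.5, 10.5, -1, 0, 0, 0, 15, 23.5, 10.5, -1])

```text
time: 12.27
eef_pos: [0.5891, -0.1502, 0.3439]
tool_rot: [-1.489, -0.581, 0.582]
ft_force: [-0.1, -0.0, -4.5]
gripper_width: 0.0097
```

Request:
move_arm(plan=[0, 0, 0, 1, 1, 0, -1, 0, 0, 0, 2.5, 2.5, 0, -1, 0, 0, 0, 4, 3.5, 0, -1, 0, 0, 0, 5.2, 4.3, 0, -1, 0, 0, 0, 5.9, 4.7, 0, -1, 0, 0, 0, 5.9, 4.7, 0, -1, 0, 0, 0, 5.9, 4.7, -2, -1, 0, 0, 0, 5.9, 4.7, -4, -1, 0, 0, 0, 5.9, 4.7, -6, -1, 0, 0, 0, 5.9, 4.7, -8, -1, 0, 0, 0, 5.9, 4.7, -9, -1, 0, 0, 0, 5.9, 4.7, -10, -1, 0, 0, 0, 5.9, 4.7, -10, -1])

```text
time: 13.35
eef_pos: [0.6459, -0.1061, 0.2437]
tool_rot: [-1.491, -0.577, 0.581]
ft_force: [-1.0, -0.1, -5.3]
gripper_width: 0.0097
```

```bash
python3 st.py; python3 - <<'E'
from h import *
p=camera("scene"); q=camera("side")
a=cv2.resize(p['image'][150:310,160:320],(400,400),interpolation=cv2.INTER_CUBIC)
b=cv2.resize(q['image'][190:350,250:410],(400,400),interpolation=cv2.INTER_CUBIC)
cv2.imwrite('pics/p3.png',np.hstack([a,b])[:,:,::-1])
E
```

```text
13.35 [ 0.6459 -0.1061  0.2437] yawx 0.7405739573522641 42.43176217358615 F [-0.9996 -0.1305 -5.2956] T [-0.0668  0.0633  0.0242] 0.009652447148337169
```

View pics/p3.png

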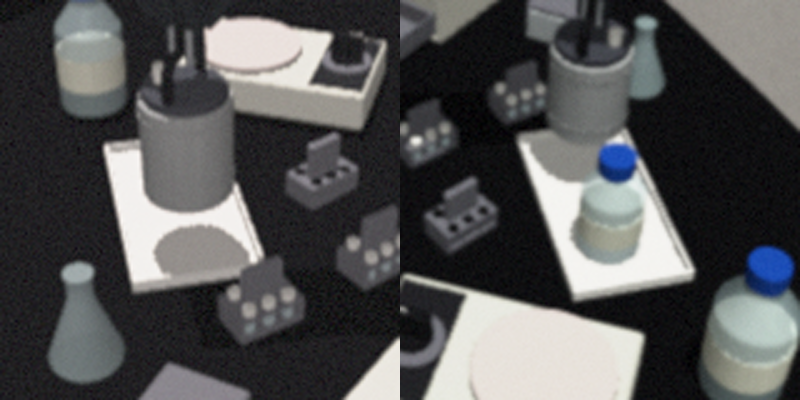

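Request:
move_arm(plan=[0, 0, 0, 0, 0, -2, -1, 0, 0, 0, 0, 0, -4, -1, 0, 0, 0, 0, 0, -5.5, -1, 0, 0, 0, 0, 0, -6.5, -1, 0, 0, 0, 0, 0, -7.2, -1, 0, 0, 0, 0, 0, -7.5, -1, 0, 0, 0, 0, 0, -7.6, -1, 0, 0, 0, 0, 0, -7.7, -1, 0, 0, 0, 0, 0, -7.7, -1])

```text
time: 14.2
eef_pos: [0.6472, -0.106, 0.1693]
tool_rot: [-1.493, -0.581, 0.579]
ft_force: [0.2, -0.0, -2.8]
gripper_width: 0.0096
```

Request:
move_arm(plan=[0, 0, 0, 0, 0, -0.1, -1, 0, 0, 0, 0, 0, -0.2, -1, 0, 0, 0, 0, 0, -0.2, -1])

```text
time: 14.45
eef_pos: [0.6474, -0.1065, 0.1691]
tool_rot: [-1.495, -0.582, 0.577]
ft_force: [-2.3, -1.7, 8.6]
gripper_width: 0.0099
```

Request:
move_arm(plan=[0, 0, 0, 0, 0, 0.2, -0.6, 0, 0, 0, 0, 0, 0.2, 0, 0, 0, 0, 0, 0, 0.2, 0.5, 0, 0, 0, 0, 0, 0.2, 0.5, 0, 0, 0, 0, 0, 3, 0.5, 0, 0, 0, 0, 0, 7, 0.5, 0, 0, 0, 0, 0, 11, 0.5, 0, 0, 0, 0, 0, 14, 0.5, 0, 0, 0, -3, 2, 16, 0.5, 0, 0, 0, -7, 4, 16, 0.5, 0, 0, 0, -10, 6, 16, 0.5, 0, 0, 0, -12, 8, 16, 0.5, 0, 0, 0, -12, 8, 16, 0.5])

```text
time: 15.53
eef_pos: [0.5231, -0.0229, 0.3281]
tool_rot: [-1.492, -0.582, 0.58]
ft_force: [1.4, 0.2, 0.2]
gripper_width: 0.064
```

```bash
python3 st.py; python3 - <<'E'
from h import *
p=camera("scene"); q=camera("side"); w=camera("wrist")
a=cv2.resize(p['image'][150:310,160:320],(360,360),interpolation=cv2.INTER_CUBIC)
b=cv2.resize(q['image'][190:350,250:410],(360,360),interpolation=cv2.INTER_CUBIC)
c=cv2.resize(w['image'],(320,240))
o=np.zeros((600,720,3),np.uint8); o[:360]=np.hstack([a,b]); o[360:,:320]=c
cv2.imwrite('pics/p4.png',np.clip(o[:,:,::-1]*1.3,0,255).astype(np.uint8))
import pickle; pickle.dump((p,q,w),open('p4.pkl','wb'))
E
```

```text
15.5333 [ 0.5231 -0.0229  0.3281] yawx 0.7431246761084379 42.577907593039775 F [1.3696 0.2036 0.2256] T [-0.0356 -0.0337  0.0273] 0.06404073343617107
```

View pics/p4.png

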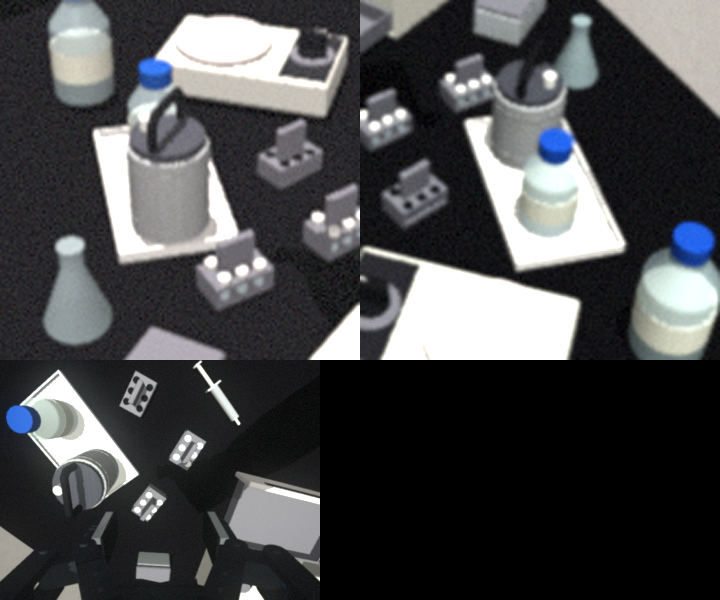

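```bash
python3 - <<'E'
from h import *
import pickle; p,q,w=pickle.load(open('p4.pkl','rb'))
im=w['image'][:,:,::-1]
a=cv2.resize(im[120:290,210:380],(595,595),interpolation=cv2.INTER_CUBIC)
cv2.imwrite('pics/w4c.png',np.clip(a*1.0,0,255).astype(np.uint8))
for t in ["vials1_mid","bare_mid","drawer"]:
    print(t,[(round(b['score'],2),[int(v) for v in b['rect']]) for b in finder.boxes_of(t,camera("wrist"))][:5])
E
```

```text
vials1_mid []
bare_mid [(0.81, [210, 20, 66, 80]), (0.32, [92, 156, 117, 123])]
drawer [(0.62, [393, 195, 165, 160])]
```

View pics/w4c.png

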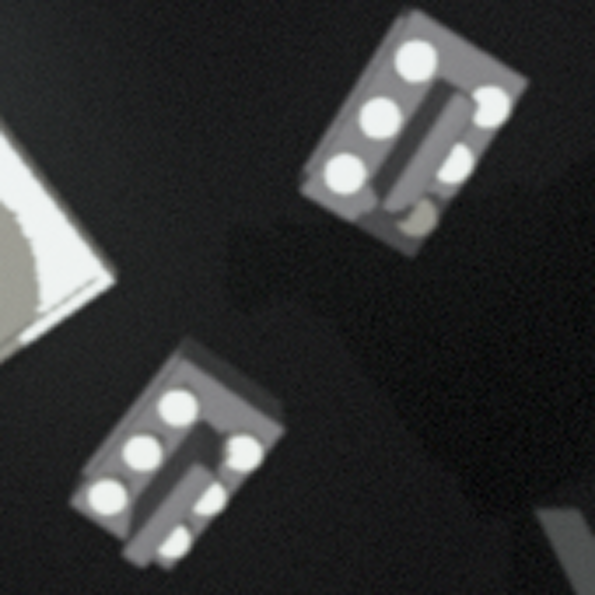

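```bash
python3 - <<'E'
from h import *
np.set_printoptions(precision=4,suppress=True)
import pickle; p,q,w=pickle.load(open('p4.pkl','rb'))
for n,l in [("B",[(416,61),(380,118),(345,173),(491,107),(455,164),(418,216)]),("A",[(178,408),(142,453),(107,497),(245,453),(209,498),(174,543)])]:
    X=onz(w,[(210+x/3.5,120+y/3.5) for x,y in l],.036)
    d=(X[0]-X[2])+(X[3]-X[5]); print(n,X.mean(0),"fin yaw",np.degrees(np.arctan2(d[1],d[0])), np.linalg.norm(d)/4)
E
```

```text
B [0.4813 0.0131 0.036 ] fin yaw -168.8100690229352 0.02190925396809301
A [0.6283 0.0349 0.036 ] fin yaw -174.0524460368071 0.02226211588472443
```

Request:
move_arm(plan=[0, 0, -0.12, 3, 2, 0, 0.5, 0, 0, -0.24, 6, 4, 0, 0.5, 0, 0, -0.36, 9, 6.1, 0, 0.5, 0, 0, -0.48, 10.1, 6.1, -3, 0.5, 0, 0, -0.6, 10.1, 6.1, -6, 0.5, 0, 0, -0.64, 10.1, 6.1, -10, 0.5, 0, 0, -0.64, 10.1, 6.1, -14, 0.5, 0, 0, -0.64, 10.1, 6.1, -18, 0.5, 0, 0, -0.64, 10.1, 6.1, -21, 0.5, 0, 0, -0.64, 10.1, 6.1, -23.5, 0.5, 0, 0, -0.64, 10.1, 6.1, -25.5, 0.5, 0, 0, -0.64, 10.1, 6.1, -27, 0.5, 0, 0, -0.64, 10.1, 6.1, -27, 0.5, 0, 0, -0.64, 10.1, 6.1, -27, -0.3, 0, 0, -0.64, 10.1, 6.1, -27, -1, 0, 0, -0.64, 10.1, 6.1, -27, -1, 0, 0, -0.64, 10.1, 6.1, -27, -1, 0, 0, -0.64, 10.1, 6.1, -27, -1])

```text
time: 17.48
eef_pos: [0.6281, 0.0351, 0.0572]
tool_rot: [-1.57, -0.081, 0.078]
ft_force: [-0.4, 0.0, -2.5]
gripper_width: 0.0091
```

```bash
python3 st.py
```

```text
17.4833 [0.6281 0.0351 0.0572] yawx 0.10114934848314447 5.7954307685821735 F [-0.3819  0.0038 -2.4569] T [-0.0345 -0.0108  0.0071] 0.009105726648507227
```

Request:
move_arm(plan=[0, 0, 0, 0, 0, 2, -1, 0, 0, 0, 0, 0, 5, -1, 0, 0, 0, 0, 0, 8, -1, 0, 0, 0, 0, 0, 11, -1, 0, 0, 0, 0, 0, 14, -1, 0, 0, 0, 0, 0, 17, -1, 0, 0, 0, 0, 0, 20, -1, 0, 0, 0.05, -1.8, 2.3, 20, -1, 0, 0, 0.1, -3.6, 4.7, 20, -1, 0, 0, 0.15, -5.4, 7, 20, -1, 0, 0, 0.2, -7.2, 9.4, 20, -1, 0, 0, 0.25, -9, 11.7, 20, -1, 0, 0, 0.3, -10.8, 14.1, 20, -1, 0, 0, 0.35, -12.6, 16.4, 20, -1, 0, 0, 0.4, -14.4, 18.8, 20, -1, 0, 0, 0.42, -16.2, 21.1, 20, -1, 0, 0, 0.42, -17.8, 23.5, 20, -1, 0, 0, 0.42, -17.8, 23.5, 20, -1, 0, 0, 0.42, -17.8, 23.5, 20, -1])

```text
time: 19.07
eef_pos: [0.4486, 0.2713, 0.2568]
tool_rot: [-1.531, -0.411, 0.41]
ft_force: [0.3, 0.3, -1.8]
gripper_width: 0.0091
```

```bash
python3 st.py; python3 - <<'E'
from h import *
w=camera("wrist"); cv2.imwrite("pics/w5.png",np.clip(w['image'][:,:,::-1]*1.3,0,255).astype(np.uint8))
import pickle; pickle.dump(w,open('w5.pkl','wb'))
E
```

```text
19.0667 [0.4486 0.2713 0.2568] yawx 0.5239997533605801 30.022974333457316 F [ 0.317   0.3498 -1.8381] T [-0.0302 -0.0195  0.0345] 0.009053621085834124
```

View pics/w5.png

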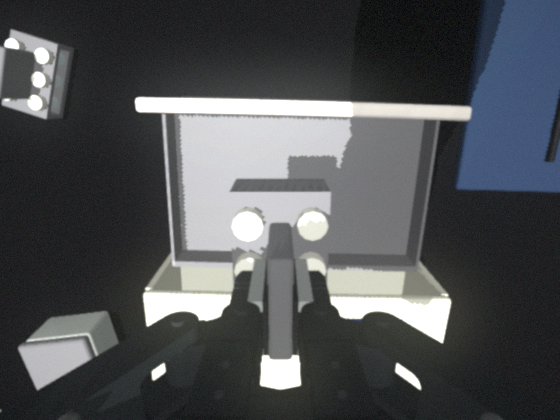

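```bash
python3 - <<'E'
from h import *
np.set_printoptions(precision=4,suppress=True)
import pickle; w=pickle.load(open('w5.pkl','rb'))
F=onz(w,[(137,98),(469,107)],.086); d=F[1]-F[0]; L=np.linalg.norm(d); d/=L
n=np.array([d[1],-d[0],0]); print("front",F,L,"n",n,np.degrees(np.arctan2(n[1],n[0])))
c=F.mean(0); print("front mid",c,"floor c",c+n*.087)
# module front edge at top z .108 & button unseen ; wall tops z .048
for nm,uv,z in [("wall tops front",[(163,113),(440,119)],.048),("wall tops back",[(171,264),(420,268)],.048),("floor back",[(183,257),(405,265)],.018),("mod lower",[(146,293),(448,297)],.108),("modtopmouth",[(160,262),(425,262)],.098)]:
    X=onz(w,uv,z); print(nm,X,[((x-c)@n,(x-c)@d) for x in X])
E
```

```text
front [[0.4387 0.1332 0.086 ]
 [0.3094 0.3699 0.086 ]] 0.2697671301066724 n [0.8776 0.4794 0.    ] 28.646697818967414
front mid [0.3741 0.2516 0.086 ] floor c [0.4504 0.2933 0.086 ]
wall tops front [[0.4461 0.1468 0.048 ]
 [0.3227 0.3703 0.048 ]] [(np.float64(0.013004175428135402), np.float64(-0.1264869608013922)), (np.float64(0.011795658912762325), np.float64(0.1288292373468805))]
wall tops back [[0.5807 0.2176 0.048 ]
 [0.4546 0.445  0.048 ]] [(np.float64(0.1650050088030044), np.float64(-0.12888339406851448)), (np.float64(0.1634034519776153), np.float64(0.13116053823146007))]
floor back [[0.5835 0.2242 0.018 ]
 [0.4665 0.4464 0.018 ]] [(np.float64(0.17065225921345586), np.float64(-0.12440748683119011)), (np.float64(0.17454582890285758), np.float64(0.1267114718566844))]
mod lower [[0.5825 0.2131 0.108 ]
 [0.4522 0.4469 0.108 ]] [(np.float64(0.1644621969978457), np.float64(-0.13369844893405497)), (np.float64(0.16222859695003924), np.float64(0.13394329503050828))]
modtopmouth [[0.5546 0.2107 0.098 ]
 [0.437  0.4142 0.098 ]] [(np.float64(0.13881710614294557), np.float64(-0.12236438411273343)), (np.float64(0.1331720904220067), np.float64(0.11253633741889504))]
```

Request:
move_arm(plan=[0, 0, -0.02, -1.8, 3.2, -2, -1, 0, 0, -0.02, -3.7, 6.5, -4, -1, 0, 0, -0.02, -3.7, 6.5, -7, -1, 0, 0, -0.02, -3.7, 6.5, -10, -1, 0, 0, -0.02, -3.7, 6.5, -13, -1, 0, 0, -0.02, -3.7, 6.5, -15, -1, 0, 0, -0.02, -3.7, 6.5, -16.5, -1, 0, 0, -0.02, -3.7, 6.5, -17.5, -1, 0, 0, -0.02, -3.7, 6.5, -18, -1, 0, 0, -0.02, -3.7, 6.5, -18.1, -1, 0, 0, -0.02, -3.7, 6.5, -18.1, -1])

```text
time: 20.03
eef_pos: [0.4134, 0.3351, 0.0757]
tool_rot: [-1.535, -0.393, 0.392]
ft_force: [-0.2, -0.2, -1.6]
gripper_width: 0.0091
```

```bash
python3 st.py
```

```text
20.0333 [0.4134 0.3351 0.0757] yawx 0.5004661652377892 28.674599057222196 F [-0.1549 -0.1848 -1.5615] T [ 0.0009 -0.0179  0.0308] 0.009079756802151487
```

Request:
move_arm(plan=[0, 0, 0, 0, 0, -0.1, -1, 0, 0, 0, 0, 0, -0.2, -1, 0, 0, 0, 0, 0, -0.2, -1])

```text
time: 20.28
eef_pos: [0.4137, 0.3355, 0.0748]
tool_rot: [-1.534, -0.395, 0.39]
ft_force: [0.3, -1.3, 6.6]
gripper_width: 0.0093
```

Request:
move_arm(plan=[0, 0, 0, 0, 0, 0.1, -0.6, 0, 0, 0, 0, 0, 0.1, 0, 0, 0, 0, 0, 0, 0.1, 0.3, 0, 0, 0, 0, 0, 1, 0.3, 0, 0, 0, 0, 0, 4, 0.3, 0, 0, 0, 0, 0, 8, 0.3, 0, 0, 0, 0, 0, 12, 0.3, 0, 0, 0, 0, 0, 16, 0.3, 0, 0, 0, 0, 0, 20, 0.3, 0, 0, -0.1, 0.7, -3.3, 20, 0.3, 0, 0, -0.2, 1.4, -6.6, 20, 0.3, 0, 0, -0.3, 2, -10, 20, 0.3, 0, 0, -0.3, 3, -14, 20, 0.3, 0, 0, -0.3, 4, -18, 20, 0.3, 0, 0, -0.3, 5, -22, 20, 0.3, 0, 0, -0.3, 6, -26, 20, 0.3, 0, 0, -0.3, 6.5, -29, 20, 0.3, 0, 0, -0.3, 6.8, -32.2, 20, 0.5, 0, 0, -0.3, 6.8, -32.2, 20, 0.5])

```text
time: 21.87
eef_pos: [0.4812, 0.0088, 0.2737]
tool_rot: [-1.567, -0.155, 0.155]
ft_force: [-0.6, -1.0, -0.3]
gripper_width: 0.064
```

```bash
python3 st.py; python3 - <<'E'
from h import *
w=camera("wrist"); q=camera("side")
b=cv2.resize(q['image'][150:310,160:320],(400,400),interpolation=cv2.INTER_CUBIC)
a=cv2.resize(w['image'],(400,300))
o=np.zeros((400,800,3),np.uint8); o[:300,:400]=a; o[:,400:]=b
cv2.imwrite("pics/w6.png",np.clip(o[:,:,::-1]*1.0,0,255).astype(np.uint8))
import pickle; pickle.dump(w,open('w6.pkl','wb'))
E
```

```text
21.8667 [0.4812 0.0088 0.2737] yawx 0.19696120114429808 11.28504555339556 F [-0.58   -1.035  -0.3398] T [0.0051 0.0244 0.0173] 0.06404323364449059
```

View pics/w6.png

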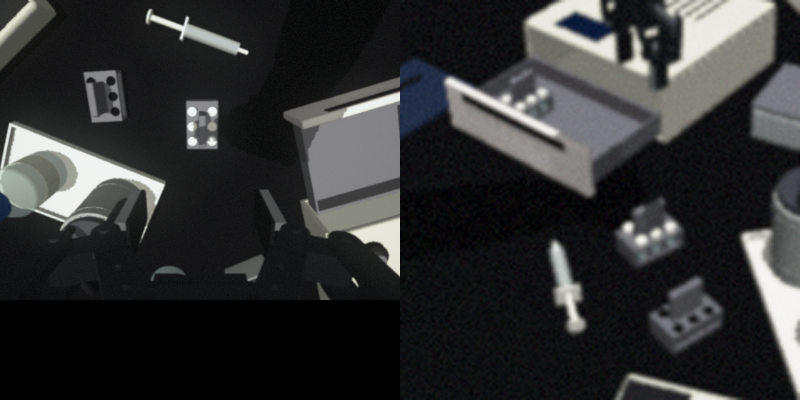

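```bash
python3 - <<'E'
from h import *
np.set_printoptions(precision=4,suppress=True)
import pickle; w=pickle.load(open('w6.pkl','rb'))
g=cv2.cvtColor(w['image'],cv2.COLOR_RGB2GRAY)[130:215,250:315]
m=(g>200).astype(np.uint8); n,l,s,c=cv2.connectedComponentsWithStats(m)
for i in range(1,n):
    if s[i,4]>15: print(s[i,4],c[i]+[250,130],onz(w,[c[i]+[250,130]],.036)[0])
E
```

```text
133 [268.3534 155.9098] [ 0.463  -0.0066  0.036 ]
127 [297.0157 155.6378] [0.4569 0.0221 0.036 ]
88 [266.8409 177.0682] [ 0.4849 -0.004   0.036 ]
116 [268.7672 197.7845] [0.5065 0.0021 0.036 ]
82 [296.1829 198.6707] [0.5017 0.0308 0.036 ]
```

Request:
move_arm(plan=[0, 0, 0, 0.1, -0.1, -4, 0.5, 0, 0, 0, 0.1, -0.1, -8, 0.5, 0, 0, 0, 0.1, -0.1, -12, 0.5, 0, 0, 0, 0.1, -0.1, -15, 0.5, 0, 0, 0, 0.1, -0.1, -18, 0.5, 0, 0, 0, 0.1, -0.1, -20, 0.5, 0, 0, 0, 0.1, -0.1, -21.7, 0.5, 0, 0, 0, 0.1, -0.1, -21.7, 0.5, 0, 0, 0, 0.1, -0.1, -21.7, -0.3, 0, 0, 0, 0.1, -0.1, -21.7, -1, 0, 0, 0, 0.1, -0.1, -21.7, -1, 0, 0, 0, 0.1, -0.1, -21.7, -1, 0, 0, 0, 0.1, -0.1, -21.7, -1, 0, 0, 0, 0.1, -0.1, -20, -1, 0, 0, 0, 0.1, -0.1, -17, -1, 0, 0, 0, 0.1, -0.1, -13, -1, 0, 0, 0, 0.1, -0.1, -9, -1, 0, 0, 0, 0.1, -0.1, -5, -1, 0, 0, 0, 0.1, -0.1, -5, -1])

```text
time: 23.55
eef_pos: [0.484, 0.0119, 0.2308]
tool_rot: [-1.568, -0.166, 0.15]
ft_force: [-0.8, -0.1, -1.7]
gripper_width: 0.0089
```

```bash
python3 st.py
```

```text
23.55 [0.484  0.0119 0.2308] yawx 0.20115359863813548 11.525252235833667 F [-0.7524 -0.0936 -1.6535] T [-0.0249 -0.1331 -0.0358] 0.008929230071527695
```

Request:
move_arm(plan=[0, 0, 0.05, -0.2, 2, 0, -1, 0, 0, 0.1, -0.4, 5, 0, -1, 0, 0, 0.15, -0.6, 8, 0, -1, 0, 0, 0.2, -0.8, 11, 0, -1, 0, 0, 0.25, -1, 14, 0, -1, 0, 0, 0.3, -1.2, 17, 0, -1, 0, 0, 0.3, -1.4, 20, 0, -1, 0, 0, 0.3, -1.6, 22, 0, -1, 0, 0, 0.3, -1.6, 22.7, 0, -1, 0, 0, 0.3, -1.6, 22.7, -3, -1, 0, 0, 0.3, -1.6, 22.7, -6, -1, 0, 0, 0.3, -1.6, 22.7, -9, -1, 0, 0, 0.3, -1.6, 22.7, -11.5, -1, 0, 0, 0.3, -1.6, 22.7, -13.2, -1, 0, 0, 0.3, -1.6, 22.7, -14.2, -1, 0, 0, 0.3, -1.6, 22.7, -14.7, -1, 0, 0, 0.3, -1.6, 22.7, -14.9, -1, 0, 0, 0.3, -1.6, 22.7, -15, -1, 0, 0, 0.3, -1.6, 22.7, -15, -1])

```text
time: 25.13
eef_pos: [0.4671, 0.2395, 0.0753]
tool_rot: [-1.534, -0.396, 0.39]
ft_force: [0.6, 1.5, 4.9]
gripper_width: 0.0092
```

Request:
move_arm(plan=[0, 0, 0, 0, 0, 0.1, -0.6, 0, 0, 0, 0, 0, 0.1, 0, 0, 0, 0, 0, 0, 0.1, 0.3, 0, 0, 0, 0, 0, 1, 0.3, 0, 0, 0, 0, 0, 4, 0.3, 0, 0, 0, 0, 0, 8, 0.3, 0, 0, 0, 0, 0, 12, 0.3, 0, 0, 0, 0, 0, 16, 0, 0, 0, 0, -3, -0.3, 17, -0.5, 0, 0, 0, -6, -0.6, 17, -1, 0, 0, 0, -9, -0.9, 17, -1, 0, 0, 0, -12, -1.2, 17, -1, 0, 0, 0, -14, -1.4, 17, -1, 0, 0, 0, -14, -1.4, 17, -1])

```text
time: 26.3
eef_pos: [0.3222, 0.2247, 0.2445]
tool_rot: [-1.534, -0.394, 0.393]
ft_force: [1.0, -0.1, 0.1]
gripper_width: 0.0001
```

```bash
python3 st.py; python3 - <<'E'
from h import *
w=camera("wrist"); p=camera("scene")
b=cv2.resize(p['image'][180:380,160:480],(480,300),interpolation=cv2.INTER_CUBIC)
a=cv2.resize(w['image'],(400,300))
o=np.zeros((600,480,3),np.uint8); o[:300,:400]=a; o[300:]=b
cv2.imwrite("pics/w7.png",np.clip(o[:,:,::-1]*1.0,0,255).astype(np.uint8))
import pickle; pickle.dump(w,open('w7.pkl','wb'))
E
```

```text
26.3 [0.3222 0.2247 0.2445] yawx 0.5024047669936095 28.78567275598735 F [ 0.9887 -0.0858  0.091 ] T [-0.0133 -0.01   -0.0338] 0.0001177365240558891
```

View pics/w7.png

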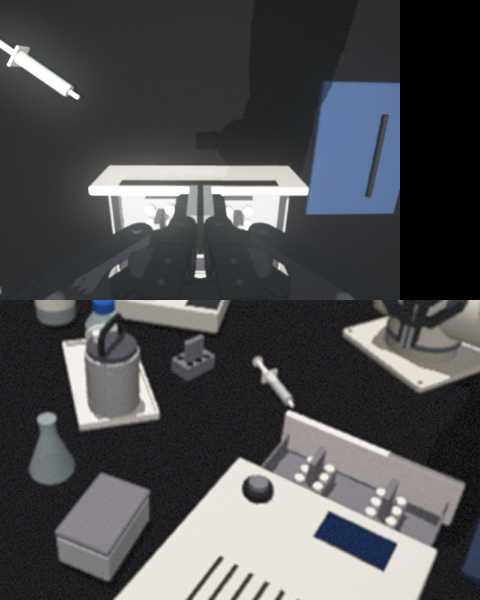

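Request:
move_arm(plan=[0, 0, 0, 0, 0, -4, -1, 0, 0, 0, 0, 0, -8, -1, 0, 0, 0, 0, 0, -12, -1, 0, 0, 0, 0, 0, -15, -1, 0, 0, 0, 0, 0, -17, -1, 0, 0, 0, 0, 0, -17.7, -1, 0, 0, 0, 0, 0, -17.7, -1, 0, 0, 0, 2, 1.1, -17.7, -1, 0, 0, 0, 3.5, 1.9, -17.7, -1, 0, 0, 0, 4.4, 2.4, -17.7, -1, 0, 0, 0, 5.3, 2.9, -17.7, -1, 0, 0, 0, 6.1, 3.4, -17.7, -1, 0, 0, 0, 7, 3.9, -17.7, -1, 0, 0, 0, 8, 4.4, -17.7, -1, 0, 0, 0, 9, 4.9, -17.7, -1, 0, 0, 0, 10, 5.5, -17.7, -1, 0, 0, 0, 11, 6, -17.7, -1, 0, 0, 0, 12, 6.6, -17.7, -1, 0, 0, 0, 13, 7.1, -17.7, -1, 0, 0, 0, 14, 7.7, -17.7, -1])

```text
time: 28.07
eef_pos: [0.4665, 0.3025, 0.0662]
tool_rot: [-1.535, -0.393, 0.393]
ft_force: [-1.4, -2.2, 0.3]
gripper_width: -0.0
```

Request:
move_arm(plan=[0, 0, 0, 0.6, 0.3, 0, -1, 0, 0, 0, 1.2, 0.7, 0, -1, 0, 0, 0, 1.8, 1, 0, -1, 0, 0, 0, 2.2, 1.2, 0, -1, 0, 0, 0, 2.2, 1.2, 0, -1])

```text
time: 28.48
eef_pos: [0.4887, 0.3147, 0.0662]
tool_rot: [-1.534, -0.394, 0.392]
ft_force: [-0.3, -0.2, 1.3]
gripper_width: -0.0
```

Request:
move_arm(plan=[0, 0, 0, 0.3, 0.15, 0, -1, 0, 0, 0, 0.6, 0.3, 0, -1, 0, 0, 0, 0.8, 0.4, 0, -1, 0, 0, 0, 0.8, 0.4, 0, -1])

```text
time: 28.82
eef_pos: [0.4961, 0.3184, 0.0664]
tool_rot: [-1.535, -0.393, 0.392]
ft_force: [0.2, 1.2, 0.6]
gripper_width: 0.0003
```

Request:
move_arm(plan=[0, 0, 0, 0.2, 0.1, 0, -1, 0, 0, 0, 0.4, 0.2, 0, -1, 0, 0, 0, 0.4, 0.2, 0, -1])

```text
time: 29.07
eef_pos: [0.4983, 0.3196, 0.0663]
tool_rot: [-1.536, -0.391, 0.395]
ft_force: [-8.3, -4.6, 5.4]
gripper_width: 0.0003
```

Request:
move_arm(plan=[0, 0, 0, 0.2, 0.1, 0, -1, 0, 0, 0, 0.3, 0.15, 0, -1, 0, 0, 0, 0.3, 0.15, 0, -1])

```text
time: 29.32
eef_pos: [0.4984, 0.3196, 0.0662]
tool_rot: [-1.537, -0.386, 0.4]
ft_force: [-21.1, -12.5, 15.6]
gripper_width: 0.0005
```

Request:
move_arm(plan=[0, 0, 0, -2.5, -1.4, 0, -1, 0, 0, 0, -5.3, -2.9, 0, -1, 0, 0, 0, -5.3, -2.9, 4, -1, 0, 0, 0, -5.3, -2.9, 8, -1, 0, 0, 0, -5.3, -2.9, 12, -1, 0, 0, 0, -5.3, -2.9, 16, -1, 0, 0, 0, -4, -2.9, 18.4, -1, 0, 0, 0, -1, -2.9, 18.4, -1, 0, 0, 0, 2, -2.9, 18.4, -1, 0, 0, 0, 5, -2.9, 18.4, -1, 0, 0, 0, 8, -2.9, 18.4, -1, 0, 0, 0, 10.5, -2.9, 18.4, -1, 0, 0, 0, 12.2, -2.9, 18.4, -1, 0, 0, 0, 12.2, -2.9, 18.4, -1])

```text
time: 30.48
eef_pos: [0.6279, 0.292, 0.2486]
tool_rot: [-1.536, -0.392, 0.392]
ft_force: [-0.2, 0.7, -0.4]
gripper_width: 0.0001
```

```bash
python3 st.py; python3 - <<'E'
from h import *
np.set_printoptions(precision=4,suppress=True)
w=camera("wrist"); p=camera("scene"); q=camera("side")
for t in ["start_top","start"]:
    print(t,[(round(b['score'],2),b['rect'],onz(w,[(b['rect'][0]+b['rect'][2]/2,b['rect'][1]+b['rect'][3]/2)],.122)[0]) for b in finder.boxes_of(t,w)][:3])
b=cv2.resize(p['image'][180:380,160:480],(480,300),interpolation=cv2.INTER_CUBIC)
c=cv2.resize(q['image'][130:260,160:320],(320,260),interpolation=cv2.INTER_CUBIC)
a=cv2.resize(w['image'],(400,300))
o=np.zeros((600,800,3),np.uint8); o[:300,:400]=a; o[300:,:480]=b; o[300:560,480:]=c
cv2.imwrite("pics/w8.png",o[:,:,::-1])
import pickle; pickle.dump(w,open('w8.pkl','wb'))
E
```

```text
30.4833 [0.6279 0.292  0.2486] yawx 0.4994754364887605 28.617834481260576 F [-0.2428  0.6558 -0.4054] T [-0.0304 -0.0514  0.0168] 0.00012628675574097385
start_top [(0.77, [263.2, 145.8, 37.9, 33.1], array([0.5981, 0.2785, 0.122 ]))]
start [(0.97, [262.9, 146.0, 34.6, 38.6], array([0.6007, 0.2782, 0.122 ])), (0.63, [1.5, 173.9, 14.5, 45.9], array([0.7198, 0.1085, 0.122 ]))]
```

View pics/w8.png

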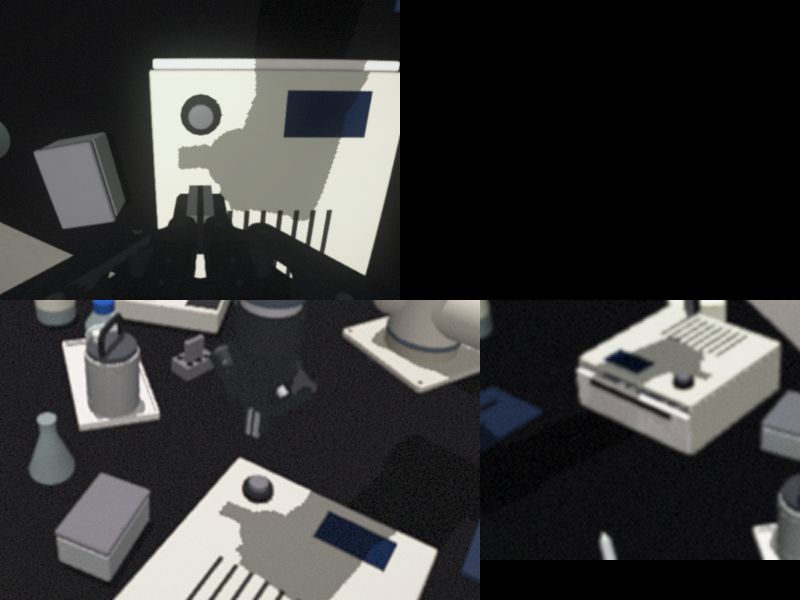

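Request:
move_arm(plan=[0, 0, 0, -1.5, -0.8, -3, -1, 0, 0, 0, -2.6, -1.5, -6, -1, 0, 0, 0, -2.6, -1.5, -9, -1, 0, 0, 0, -2.6, -1.5, -10.5, -1, 0, 0, 0, -2.6, -1.5, -11, -1, 0, 0, 0, -2.6, -1.5, -11.3, -1, 0, 0, 0, -2.6, -1.5, -11.5, -1, 0, 0, 0, -2.6, -1.5, -11.5, -1])

```text
time: 31.4
eef_pos: [0.598, 0.2779, 0.1381]
tool_rot: [-1.535, -0.395, 0.392]
ft_force: [-2.7, -0.7, 4.0]
gripper_width: 0.0002
```

Request:
move_arm(plan=[0, 0, 0, 0, 0, -0.1, -1, 0, 0, 0, 0, 0, -0.2, -1, 0, 0, 0, 0, 0, -0.2, -1])

```text
time: 31.65
eef_pos: [0.5983, 0.278, 0.1378]
tool_rot: [-1.535, -0.396, 0.39]
ft_force: [-9.3, -2.9, 18.7]
gripper_width: 0.0
```

Request:
move_arm(plan=[0, 0, 0, 0, 0, 0.3, -1, 0, 0, 0, 0, 0, 0.4, -1, 0, 0, 0, 0, 0, 0.4, -1])

```text
time: 31.9
eef_pos: [0.599, 0.2782, 0.1394]
tool_rot: [-1.534, -0.396, 0.391]
ft_force: [-0.8, 1.4, 2.9]
gripper_width: -0.0001
```

Request:
move_arm(plan=[0, 0, 0, 0, 0, 0.15, -1, 0, 0, 0, 0, 0, 0.15, -1, 0, 0, 0, 0, 0, 0.15, -1])

```text
time: 32.15
eef_pos: [0.599, 0.2781, 0.1391]
tool_rot: [-1.534, -0.394, 0.392]
ft_force: [-0.1, 2.4, 3.5]
gripper_width: -0.0
```

Request:
move_arm(plan=[0, 0, 0, 0, 0, 0.15, -1, 0, 0, 0, 0, 0, 0.15, -1, 0, 0, 0, 0, 0, 0.15, -1])

```text
time: 32.4
eef_pos: [0.5988, 0.2778, 0.1403]
tool_rot: [-1.535, -0.393, 0.393]
ft_force: [0.6, 2.0, 2.6]
gripper_width: -0.0001
```

Request:
move_arm(plan=[0, 0, 0, 0, 0, 0.15, -1, 0, 0, 0, 0, 0, 0.15, -1, 0, 0, 0, 0, 0, 0.15, -1])

```text
time: 32.65
eef_pos: [0.5987, 0.2776, 0.1417]
tool_rot: [-1.535, -0.393, 0.393]
ft_force: [1.3, 0.8, 0.5]
gripper_width: -0.0004
```

```bash
python3 -c "
from workcell import r; print(r.tip_extent)"; python3 st.py
```

```text
0.014
32.65 [0.5987 0.2776 0.1417] yawx 0.5011023617774384 28.71105043388492 F [1.2607 0.8307 0.4623] T [ 0.1786 -0.2239  0.0391] -0.00038938547328881294
```

Request:
move_arm(plan=[0, 0, 0, 0, 0, -0.4, -1, 0, 0, 0, 0, 0, -0.8, -1, 0, 0, 0, 0, 0, -0.95, -1, 0, 0, 0, 0, 0, -0.95, -1, 0, 0, 0, 0, 0, -0.95, -1])

```text
time: 33.07
eef_pos: [0.5989, 0.2777, 0.1374]
tool_rot: [-1.535, -0.397, 0.389]
ft_force: [-11.1, -4.4, 39.7]
gripper_width: 0.0001
```

Request:
move_arm(plan=[0, 0, 0, 0, 0, 2, -1, 0, 0, 0, 0, 0, 6, -1, 0, 0, 0, 0, 0, 10, -1, 0, 0, 0, 0, 0, 13, -1, 0, 0, 0, -4, 0, 16, -1, 0, 0, 0, -8, 0, 18, -1, 0, 0, 0, -8, 0, 18, -1])

```text
time: 33.65
eef_pos: [0.5156, 0.2777, 0.3159]
tool_rot: [-1.534, -0.396, 0.391]
ft_force: [0.2, -0.2, 0.8]
gripper_width: -0.0001
```

```bash
python3 st.py; python3 - <<'E'
from h import *
p=camera("scene"); q=camera("side"); w=camera("wrist")
b=cv2.resize(p['image'][110:400,150:480],(400,350),interpolation=cv2.INTER_CUBIC)
c=cv2.resize(q['image'][110:400,150:450],(400,386),interpolation=cv2.INTER_CUBIC)
a=cv2.resize(w['image'],(266,200))
o=np.zeros((600,800,3),np.uint8); o[:350,:400]=b; o[:386,400:]=c; o[390:590,:266]=a
cv2.imwrite("pics/end.png",np.clip(o[:,:,::-1]*1.2,0,255).astype(np.uint8))
E
```

```text
33.65 [0.5156 0.2777 0.3159] yawx 0.5019377835730224 28.758916576885127 F [ 0.2362 -0.1676  0.7562] T [ 0.0168 -0.0135  0.0105] -8.638883307510985e-05
```

View pics/end.png

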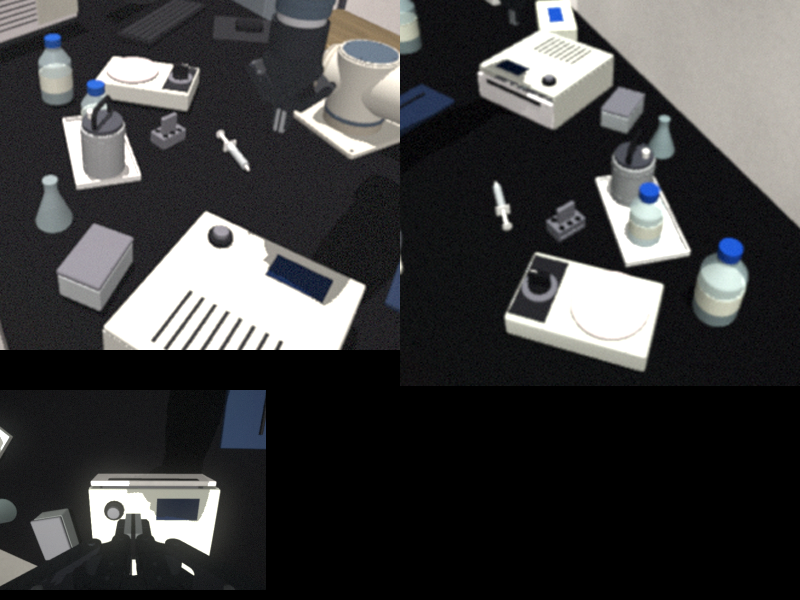

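```bash
python3 -c "
from workcell import r; print(r.sign_off())"
```

```text
the job is handed in; nothing more can be done
None
```

I did all the steps in order and handed the job in at about 34 s of robot time; the hand-in reports no verdict.

- **Stirrer:** I turned the knob anticlockwise until it reached its stop, where the moment rose to 2.2 N m. A picture taken afterwards shows its pointer straight away from the plate.
- **Can:** I lifted it by the handle and set it down gently in the free place of the tray; the wrist force was about 9 N at contact. The end picture shows it upright inside the rim. The gripper height at set-down was about 4 mm more than I had worked out. I took that as the bar sitting lower in the pads plus calibration error, since resting on the rim would have read higher still.
- **Carriers:** I found only two carriers with vials. I stood both on the drawer floor and saw them upright there before closing it. The empty carrier and the other things look unmoved.
- **Drawer:** I pushed it until it stopped moving against 24 N, and the pictures show its front against the module.
- **Start button:** I pressed it twice to a hard stop, and the spring force fitted the full 5 mm of travel. The second press peaked at 39.7 N vertically, about 41 N in total. That was through the fingertips, but it is close to the 40 N limit on the arm and the gripper's body. I could not read the button's travel directly.

At hand-in the arm was raised clear, with the force reading close to zero.

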